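# Weigh a loaded bottle carrier with the sprung hand scale

### The arm

A 6-joint arm with a two-finger parallel gripper is mounted at the origin on the work surface. World frame = base frame: x ahead of the robot, y to its left, z up, the work surface at z = 0. Lengths are in m, angles in rad, forces in N, time in s.
With the tool pointing down it reaches from about 0.35 to 0.975 m from the base axis. Payload 7.1 kg.
Tool frame: the origin (TCP) lies midway between the tips of the shut fingers; the grasp point (between the pads) lies 19 mm behind it; z points along the fingers, y is the line along which they close (so a half turn about z gives the same grasp; the last joint's range is limited). The gripper opens to 88 mm and grips with 3 to 60 N. Pads are 20 mm wide; open, the fingers measure 115 mm over their backs; the gripper's body (75 mm by 178 mm) begins 61 mm behind the grasp point.
Start: joints at [1.099, 0.423, 1.63, -0, 1.089, -0.019], TCP at [0.273, 0.562, 0.223] pointing down, gripper open.
Joint ranges: [-3, 3], [-0.9, 2.11], [0.09, 2.58], [-1.31, 4.45], [0.11, 2.69], [-2.54, 2.54]. Speed limits (rad/s): [2.39, 2.39, 3.01, 3.14, 3.14, 3.14].

### API

Orientations are given as a unit quaternion [w, x, y, z].
In Python, from station import move_pose, movel, movej, command_gripper, wait, inverse_kinematics, read_camera, camera_info, MotionError, job_done, get_time, get_joint_pos, get_qvel, get_effort, get_tcp_pos, get_ee_rot, get_ft_force, get_ft_torque, get_grip_width, get_finger_force gives the robot as it stands. Calls block until the motion is done:
- move_pose(position, orientation): joint-space move of the TCP to a pose.
- movel(position, frame=None, v=0.15, until_force=None): straight line of the TCP; frame=None keeps the orientation; v is the mean speed in m/s. With until_force (N) it stops when the force on the tool has changed by that much, and returns True; else False.
- movej(angles): joint-space move.
- command_gripper(opening): opening from 0.0 (shut) to 1.0 (fully open); the grip force is fixed at half the most; returns when the fingers have stopped.
- wait(seconds).
- inverse_kinematics(position, orientation): joint angles nearest the present ones, or None.
- read_camera(name): name is "scene" or "top" or "wrist"; returns the picture (384x512x3 uint8, red, green, blue); there is no depth.
- camera_info(name): a dict with "intrinsics" (3x3 intrinsics, pixels), "T" (4x4, takes a point from camera to world coordinates); the wrist camera has in their place "tool_from_camera" (4x4, takes a point from camera to tool coordinates, whose origin is the TCP and whose axes are the flange's). Camera axes: x right, y up, looking along -z (the intrinsics and any distortion apply to the point x, -y, -z); pixel columns grow to the right and rows downward; lengths in m; the calibration is good to about 2 mm. The wrist camera is an equidistant fisheye: a pixel r from the principal point sees the ray r / f radians off the axis. A picture is of the moment at which its call begins: read the wrist's pose just before it. camera_info takes no time and is no camera call.
A pose or a line that the arm cannot do raises MotionError and nothing moves.
- job_done(): hands the job in; it is judged then, once.
Readings, each from a call of its own:
- get_time(): time.
- get_joint_pos(): joint angles.
- get_qvel(): joint speeds.
- get_effort(): joint torques, N m.
- get_tcp_pos(): TCP position.
- get_ee_rot(): TCP orientation.
- get_ft_force(): force on the tool from outside, world axes, zero at the start.
- get_ft_torque(): the same for the moment, N m.
- get_grip_width(): opening from 0.0 (shut) to 1.0 (fully open).
- get_finger_force(): force on a finger pad.
Only numpy, scipy, OpenCV 4.12 (cv2) and the standard library are available. Lean on these libraries where they do the work, as an engineer would, in place of code of your own. Each camera call takes 0.05 s, during which the arm holds its last target. There are 200 camera calls.

### The job

Weigh the loaded bottle carrier: take the hand scale out of its spring clip, hook it under the carrier's handle and lift by the scale alone until the whole carrier hangs clear of the desk (at least a centimetre), and hold it there still for two seconds so that the pointer can be read. Then lower the carrier gently, without letting it drop or tip, back upright where it stood, unhook the scale, and press it upright and fully home into its clip at the height it was before. Leave the other things on the desk where they are.

Things in the scene. Friction and masses are not known exactly. Their poses are not given: they have to be found in the camera images.
- scale_grip (a point): Where to hold the hand scale: its blue handle block on top of the tube, 26 mm thick (scale's x), 50 mm wide (y), 36 mm tall, reaching from 20 mm below to 16 mm above this point. The point is on the tube's axis, 110 mm above the tube's lower end. Axes: z up along the tube, x the way the hook's mouth faces.
- scale: The hand scale (155 g): upright clear tube 24 mm across, 90 mm long, white core with rings, red pointer, blue handle on top, sprung steel hook below. Origin on the tube's axis at its lower end; axes as scale_grip. It starts home in its clip, the hook's mouth facing the stand's upright (clip_pocket's +x).
- scale_tube (a point): Point on the axis of the scale's tube, 71 mm above its lower end (39 mm below scale_grip). Coincides with clip_pocket when the scale is home in its clip.
- hook_tip (a point): Tip of the hook, 15 mm out from the tube's axis toward the scale's +x, 5.5 mm above hook_seat. The hook is 5 mm steel wire on the sliding rod (joint hook); from the side it is a J: from the rod it goes 20 mm out to -x, round below, and up to this tip.
- hook_seat (a point): In the hook, on the tube's axis: where a hung bar's axis rests. Unloaded it is 157.5 mm below scale_grip; the lowest wire is 9 mm below it. The mouth opens to the scale's +x. To slip an 8 mm bar over the tip into the hook (or out again), move level along x with the bar's axis 13 to 30 mm above this point (best 21).
- hook (a joint): How far the load has drawn the hook and red pointer down, m: 0 unloaded, stop at 0.042. Spring 245 N/m, damped; the first 0.5 N do not move it: about 11 mm for 320 g, 24 mm for 640 g.
- carrier_bar (a point): Mid-point of the top bar of the carrier's handle, on its axis, 118 mm above the carrier's underside. 8 mm steel wire along the carrier's y, level for 14 mm either side, then sloping to uprights 71 mm either side (150 mm over all); free space below down to the bottle caps 73 mm above the underside. Can be hooked from either side (x). The carrier balances about this point.
- carrier_base (a point): Centre of the underside of the bottle carrier; its z is its height above the desk (0 when it stands).
- carrier: White divided tray 84 mm (x) x 134 mm (y), 42 mm tall, with six snug capped bottles and an arched steel wire handle; 320 to 645 g in all, not known beforehand. Origin at carrier_base, z up.
- clip_pocket (a point): Centre of the clip's pocket, 149 mm above the desk, on the stand. Two sprung steel jaws (136 to 162 mm above the desk, 40 mm wide over the mouth) hold the scale's tube; their flared mouth faces this point's -x and ends 35 mm in front; a rubber pad 12 mm behind stops the tube at home. Pull the tube out straight to -x, push it in straight to +x, upright, 5 to 15 N: the jaws open and spring shut by themselves.
- clip_stand: Fixed stand of the clip: base plate 12 mm thick, 90 mm wide, from 42 mm in front (-x) to 62 mm behind the pocket; upright 36 to 48 mm behind it, up to 163 mm. Origin under the pocket on the desk. With the scale home its handle spans 168 to 204 mm above the desk and its hook hangs 9 mm above the base plate.
- carrier_corner1 (a point): Bottom corner of the carrier's tray at its +x, +y, 42 mm and 67 mm from carrier_base; at desk height (0) when it stands.
- carrier_corner2 (a point): Bottom corner of the carrier's tray at its +x, -y, 42 mm and 67 mm from carrier_base; at desk height (0) when it stands.
- carrier_corner3 (a point): Bottom corner of the carrier's tray at its -x, +y, 42 mm and 67 mm from carrier_base; at desk height (0) when it stands.
- carrier_corner4 (a point): Bottom corner of the carrier's tray at its -x, -y, 42 mm and 67 mm from carrier_base; at desk height (0) when it stands.
- bottle_amber: Bystander: upright amber dropper bottle, 32 mm across, 68 mm tall; origin at the centre of its underside.
- bottle_blue: Bystander: upright dark blue dropper bottle, 36 mm across, 74 mm tall; origin at the centre of its underside.
- bottle_spray: Bystander: upright amber bottle with black cap, 36 mm across, 86 mm tall; origin at the centre of its underside.
- tester: Bystander: flat black hand tester 95 x 62 x 22 mm with an orange ring; origin at the centre of its underside.
- penlight: Bystander: steel penlight lying along its x axis, 120 mm long, 18 mm thick; origin at the centre of its underside.
- tape_roll: Bystander: white tape roll lying flat, 80 mm across, 22 mm tall; origin at the centre of its underside.
- vial_rack: Bystander: clear rack of white-capped vials, 165 mm (its x axis) x 60 mm, 44 mm tall; origin at the centre of its underside.
There are look-alikes about, which are no part of the job. What is shaped like the carrier but pink or red is not meant.

How it is judged:
On the way, in this order (a step that is already met when the one before it is completed fails the run):
1. the carrier hangs still on the scale's hook alone, its whole underside clear of the desk (every corner 4 mm or more), for one second (height (world z) of each of carrier_corner1, carrier_corner2, carrier_corner3, carrier_corner4 above 0.004 m and contact force between scale and carrier above 2 N and contact force between carrier and the arm below 0.05 N and contact force between carrier and the fingers below 0.05 N and value of joint hook above 0.006 m and linear speed of carrier below 0.04 m/s), for 1 s.
2. the carrier stands upright on the desk again, within 40 mm of where it stood, and the hook is out from under its handle (25 mm or more away) (height (world z) of carrier_base below 0.003 m and angle between carrier's own z axis and vertical below 0.05 rad and linear speed of carrier below 0.02 m/s and contact force between scale and carrier below 0.05 N and distance of carrier_base from where it was at the start of the episode below 0.04 m and distance between hook_seat and carrier_bar above 0.025 m), for 0.2 s.
At the end, for the whole second after the job is handed in: The scale is back in its clip: the tube within 4 mm of the pocket's centre horizontally and 15 mm of its old height, upright within 0.1 rad, released and at rest; the carrier stands still and upright (0.05 rad) on the desk within 40 mm of where it stood at the start, free of the hook (x of scale_tube in the frame of clip_pocket between -0.004 and 0.004 m and y of scale_tube in the frame of clip_pocket between -0.004 and 0.004 m and z of scale_tube in the frame of clip_pocket between -0.015 and 0.015 m and angle between scale's own z axis and vertical below 0.1 rad and linear speed of scale below 0.01 m/s and height (world z) of carrier_base below 0.003 m and angle between carrier's own z axis and vertical below 0.05 rad and linear speed of carrier below 0.02 m/s and contact force between scale and carrier below 0.05 N and distance of carrier_base from where it was at the start of the episode below 0.04 m); the robot touches nothing.
It fails at once if the carrier was dropped, bumped or jerked (faster than 0.4 m/s) (linear speed of carrier above 0.4 m/s).
It fails at once if the carrier was tipped (more than 0.4 rad) (angle between carrier's own z axis and vertical above 0.4 rad).
It fails at once if another thing on the desk was moved by more than 30 mm (distance of any of bottle_amber, bottle_blue, bottle_spray, tester, penlight, tape_roll, vial_rack from where it was at the start of the episode above 0.03 m).
It also fails if it takes over 64 s, if anything falls off the work surface, if the arm or the gripper's body presses on something with over 40 N, if the wrist force passes 120 N, or if a joint passes its speed limit or range.

## Working session

There is one attempt and no reset: what is moved stays moved. The work goes in short steps, each a Python script; the robot and the scene stay as the last script left them, time stands still between calls to the robot, and variables do not carry over. Pictures are saved under pics/ and viewed, at most 12 in all, crops included, and the job is handed in when it is done.

```bash
mkdir -p pics; python3 - <<'E'
from station import *
import cv2,numpy as np
np.set_printoptions(precision=4,suppress=True)
for n in("scene","top"):
    im=read_camera(n); cv2.imwrite(f"pics/{n}.png",cv2.resize(im[:,:,::-1],(800,600),interpolation=cv2.INTER_CUBIC)); i=camera_info(n);print(n,i)
print(camera_info("wrist"),get_ee_rot(),get_time())
E
```

```text
scene {'intrinsics': array([[371.4399,   0.    , 256.1653],
       [  0.    , 371.4399, 190.7088],
       [  0.    ,   0.    ,   1.    ]]), 'T': array([[ 0.4495, -0.5622,  0.6942,  1.1892],
       [ 0.8933,  0.2863, -0.3465, -0.2783],
       [-0.0039,  0.7759,  0.6308,  0.7015],
       [ 0.    ,  0.    ,  0.    ,  1.    ]])}
top {'intrinsics': array([[369.2676,   0.    , 253.7244],
       [  0.    , 369.2676, 191.8789],
       [  0.    ,   0.    ,   1.    ]]), 'T': array([[ 0.0083,  0.995 , -0.099 ,  0.4645],
       [-1.    ,  0.0082, -0.0018,  0.0296],
       [-0.001 ,  0.099 ,  0.9951,  1.0357],
       [ 0.    ,  0.    ,  0.    ,  1.    ]])}
{'intrinsics': array([[297.3186,   0.    , 253.2381],
       [  0.    , 297.3186, 198.5145],
       [  0.    ,   0.    ,   1.    ]]), 'tool_from_camera': array([[ 0.0005,  0.9624,  0.2716,  0.0738],
       [ 1.    , -0.0007,  0.0007, -0.0008],
       [ 0.0009,  0.2716, -0.9624, -0.1629],
       [ 0.    ,  0.    ,  0.    ,  1.    ]])} [-0.0002  0.2245  0.9745 -0.0006] 0.1
```

View pics/scene.png

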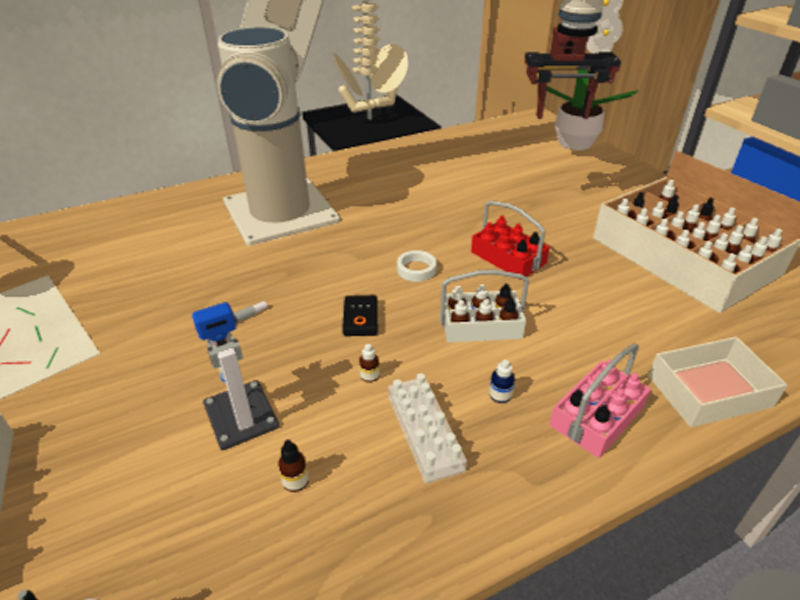

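View pics/top.png

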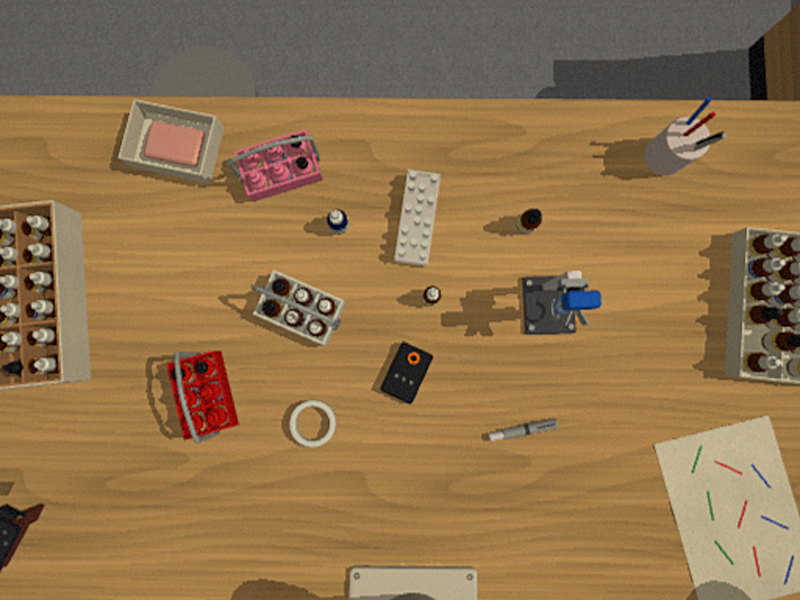

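The scene view shows the white carrier at (485,305), the scale in its clip at (215,320), and pink and red decoys. The top view puts the carrier at about (298,308), the stand's base centre at (550,305) and the blue handle at (581,300). The pocket's +x is roughly world +x. I'll take coarse positions first, then look from near with the wrist camera.

```bash
cat > h.py <<'E'
from station import *
import cv2,numpy as np
from scipy.spatial.transform import Rotation as R
np.set_printoptions(precision=4,suppress=True)
def ray(n,u,v,tcp=None,q=None):
    i=camera_info(n);K=i["intrinsics"]
    x=(u-K[0,2])/K[0,0];y=(v-K[1,2])/K[1,1]
    if n=="wrist":
        r=np.hypot(x,y);s=np.sin(r)/r if r>1e-9 else 1
        d=np.array([x*s,-y*s,-np.cos(r)])
        Q=R.from_quat(np.r_[q[1:],q[0]]).as_matrix();T=i["tool_from_camera"]
        return np.array(tcp)+Q@T[:3,3],Q@T[:3,:3]@d
    T=i["T"];return T[:3,3],T[:3,:3]@np.array([x,-y,-1])
def atz(n,u,v,z,tcp=None,q=None):
    o,d=ray(n,u,v,tcp,q);return o+d*(z-o[2])/d[2]
def down(yaw):  # tool z down, tool y along world yaw
    y=np.array([np.cos(yaw),np.sin(yaw),0]);z=np.array([0,0,-1.]);x=np.cross(y,z)
    q=R.from_matrix(np.c_[x,y,z]).as_quat();return [q[3],q[0],q[1],q[2]]
E
python3 - <<'E'
from h import *
s=1.5625
t=lambda u,v,z:atz("top",u/s,v/s,z)
print("handle",t(581,300,.204))
for c in [(522,278),(576,333),(526,334),(572,276)]:print("base",t(*c,.012))
for c in [(274,271),(343,303),(329,345),(254,311)]:print("carr",t(*c,.042))
print("bar",t(297,308,.118))
for p,y in [((.50,-.2,.33),0),((.43,.2,.33),-.42)]:
    for k in (0,np.pi): print(inverse_kinematics(p,down(y+k)), R.from_quat(np.r_[down(y+k)[1:],down(y+k)[0]]).as_matrix()[:,0])
E
```

```text
handle [ 0.5492 -0.2361  0.204 ]
base [ 0.6074 -0.1929  0.012 ]
base [ 0.5099 -0.2872  0.012 ]
base [ 0.5074 -0.1986  0.012 ]
base [ 0.6118 -0.2824  0.012 ]
carr [0.612  0.2448 0.042 ]
carr [0.5571 0.1238 0.042 ]
carr [0.4844 0.1466 0.042 ]
carr [0.5419 0.2773 0.042 ]
bar [0.5414 0.1899 0.118 ]
[-0.4026  0.1833  1.7082 -0.      1.2501 -0.4026] [0. 1. 0.]
None [-0. -1. -0.]
[ 0.4103  0.0756  1.834  -0.      1.232   0.8303] [0.4078 0.9131 0.    ]
[ 0.4103  0.0756  1.834  -0.      1.232  -2.3113] [-0.4078 -0.9131 -0.    ]
```

```bash
python3 - <<'E'
from h import *
import json
L={}
for n,p,y in [("c",(.548,.198,.30),-.42),("s",(.545,-.237,.33),0.)]:
    move_pose(p,down(y)); wait(.3); L[n]=[list(map(float,get_tcp_pos())),list(map(float,get_ee_rot()))]
    im=read_camera("wrist"); cv2.imwrite(f"pics/w{n}.png",cv2.resize(im[:,:,::-1],(800,600),interpolation=cv2.INTER_CUBIC))
json.dump(L,open("w.json","w"));print(L,get_time())
E
```

```text
{'c': [[0.547799037334828, 0.19856355996910965, 0.29987154670926863], [-3.765048187746697e-05, 0.8386787607451307, 0.5446264084482653, -0.00010039022101598659]], 's': [[0.5452191535347234, -0.236421206536453, 0.3299546554262533], [-4.109109021389671e-05, 0.7067895511683155, 0.7074238676899766, -9.662720838773191e-06]]} 4.0917
```

View pics/wc.png

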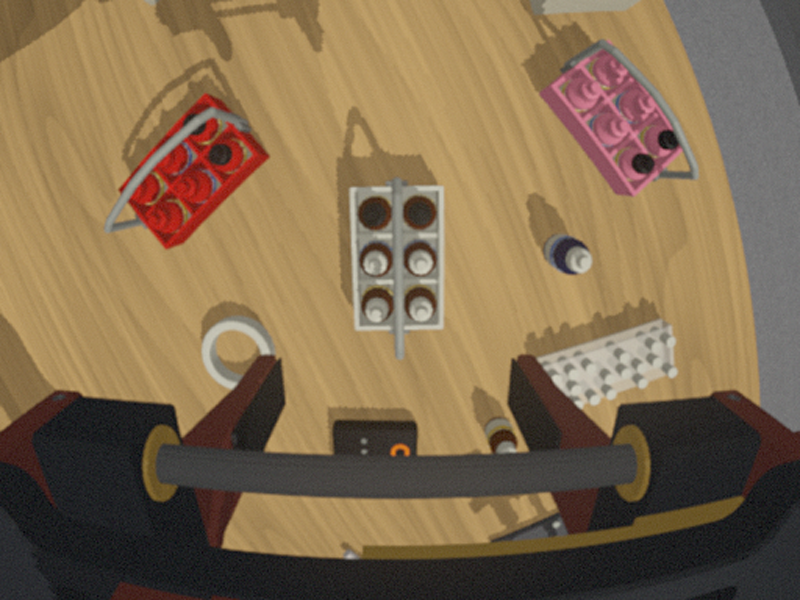

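View pics/ws.png

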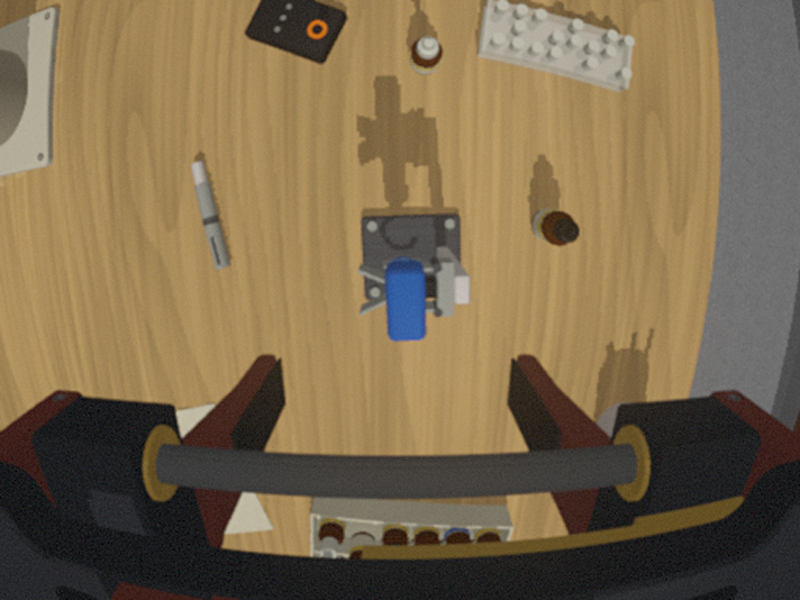

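The wrist view of the carrier shows tray corners at (349,187), (442,186), (442,328) and (356,330), with the bar line at u≈399. The stand view shows the blue handle top with corners near (388,262), (424,262), (427,339) and (389,340). The plate's near corners are at (364,214) and (460,214), and the mouth faces left (-x).

```bash
python3 - <<'E'
from h import *
import json
L=json.load(open("w.json"));s=1.5625
f=lambda n,u,v,z:atz("wrist",u/s,v/s,z,*L[n])
c=np.array([f("c",*p,.042) for p in[(349.5,187),(442,186),(442,329),(356,330)]])
print(c,"mean",c.mean(0)); d=c[0]+c[1]-c[2]-c[3];print("len",np.linalg.norm(d)/2,"yaw",np.arctan2(d[1],d[0]),"w",np.linalg.norm(c[0]-c[1]),np.linalg.norm(c[3]-c[2]))
a=[f("c",398.5,v,.118) for v in(230,265,300)];print("bar",a)
h=np.array([f("s",*p,.204) for p in[(388,262),(424,262),(427,339),(389,340)]])
print(h,"mean",h.mean(0),[np.linalg.norm(h[i]-h[i-1]) for i in range(4)])
e=h[0]-h[3]+h[1]-h[2];print("yaw y",np.arctan2(e[1],e[0])-np.pi/2)
b=[f("s",*p,.012) for p in[(364,214),(460,214)]];print("base",b,np.arctan2(*(b[1]-b[0])[[1,0]]))
E
python3 - <<'E'
import cv2
s=cv2.imread('pics/ws.png')[190:360,330:490];cv2.imwrite('pics/ws2.png',cv2.resize(s,None,fx=3.5,fy=3.5,interpolation=cv2.INTER_CUBIC))
E
```

```text
[[0.5379 0.2787 0.042 ]
 [0.6141 0.2457 0.042 ]
 [0.5619 0.1217 0.042 ]
 [0.4864 0.1542 0.042 ]] mean [0.5501 0.2001 0.042 ]
len 0.13466137824434016 yaw 1.1755549682857969 w 0.0830608143463396 0.0822163370161371
bar [array([0.5649, 0.2321, 0.118 ]), array([0.5542, 0.2079, 0.118 ]), array([0.5431, 0.1829, 0.118 ])]
[[ 0.5403 -0.2133  0.204 ]
 [ 0.563  -0.2132  0.204 ]
 [ 0.5659 -0.2645  0.204 ]
 [ 0.5409 -0.2653  0.204 ]] mean [ 0.5525 -0.2391  0.204 ] [np.float64(0.0519810353907379), np.float64(0.0226995538206899), np.float64(0.051416138940392764), np.float64(0.02507120582842877)]
yaw y 0.03268172929608126
base [array([ 0.5123, -0.1961,  0.012 ]), array([ 0.6116, -0.1955,  0.012 ])] 0.006338952724337991
```

View pics/ws2.png

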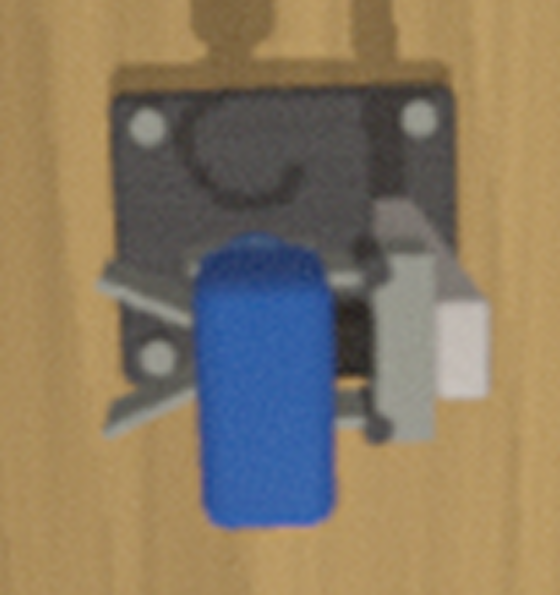

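The enlarged crop shows plate screws at (148,127), (420,118) and (158,357), and the handle's top face from about (197,272) to (333,518), with its +y side face above that.

```bash
python3 - <<'E'
from h import *
import json
L=json.load(open("w.json"));s=1.5625
f=lambda u,v,z:atz("wrist",(330+u/3.5)/s,(190+v/3.5)/s,z,*L["s"])
S=[f(*p,.0135) for p in[(148,127),(420,118),(158,357)]]
print("screws",S,"yaws",np.arctan2(*(S[1]-S[0])[[1,0]]),np.arctan2(*(S[0]-S[2])[[1,0]])-np.pi/2,"center",(S[1]+S[2])/2)
h=np.array([f(*p,.204) for p in[(197,270),(328,268),(334,520),(207,523)]])
m=h.mean(0);print(h,m,[np.linalg.norm(h[i]-h[i-1]) for i in range(4)])
e=h[0]-h[3]+h[1]-h[2];print("yaw",np.arctan2(e[1],e[0])-np.pi/2)
u=.035; ct=(S[1]+S[2])/2; print("pocket from base",ct-.010*np.array([np.cos(u),np.sin(u),0]))
print([f(*p,.149) for p in [(105,280),(108,432)]])
E
```

```text
screws [array([ 0.5209, -0.2089,  0.0135]), array([ 0.6012, -0.2057,  0.0135]), array([ 0.5233, -0.2788,  0.0135])] yaws 0.03896181064990068 0.03470551724999771 center [ 0.5622 -0.2423  0.0135]
[[ 0.5393 -0.2166  0.204 ]
 [ 0.5629 -0.2161  0.204 ]
 [ 0.5649 -0.2642  0.204 ]
 [ 0.5409 -0.2649  0.204 ]] [ 0.552  -0.2405  0.204 ] [np.float64(0.04830659573368494), np.float64(0.023653572727865287), np.float64(0.04813741217066889), np.float64(0.02392772110074433)]
yaw 0.037921595242697004
pocket from base [ 0.5522 -0.2426  0.0135]
[array([ 0.5182, -0.229 ,  0.149 ]), array([ 0.5183, -0.2631,  0.149 ])]
```

The pocket is at (0.552, -0.241) with yaw 0.036, and both the handle and the plate agree on that. The bar is at (0.5505, 0.200) with scale yaw -0.405, and the measured sizes check out. Next I grasp the scale and pull it out.

```bash
python3 - <<'E'
from h import *
import json
yw=.036;u=np.array([np.cos(yw),np.sin(yw),0]);P=np.array([.552,-.241,0])
move_pose(P+[0,0,.25],down(yw)); movel(P+[0,0,.171],v=.1); f0=get_ft_force()
command_gripper(0); wait(.2)
G=np.array(get_tcp_pos());print("G",G,get_grip_width()*88,get_finger_force(),get_ft_force()-f0)
json.dump([G.tolist(),yw],open("g.json","w"))
movel(P+[0,0,.171]-.015*u,v=.05);print(get_ft_force()-f0,get_ft_torque())
movel(P+[0,0,.171]-.080*u,v=.08);print(get_ft_force()-f0,get_grip_width()*88)
movel(P+[0,0,.31]-.080*u,v=.15);print(get_ft_force()-f0,get_ft_torque(),get_time())
im=read_camera("scene")[100:300,80:347]; cv2.imwrite("pics/s2.png",cv2.resize(im[:,:,::-1],(800,600),interpolation=cv2.INTER_CUBIC))
E
```

```text
G [ 0.5517 -0.241   0.1709] 25.882224138986 29.9785977602005 [-1.7812  0.0426 -1.1625]
[-3.381  -0.7289 -1.4625] [-0.1077  0.4478 -0.0042]
[-0.6539  0.2352 -2.136 ] 25.596730447058253
[ 0.6047  0.7856 -1.7718] [-0.0695  0.0226 -0.0043] 9.1083
```

View pics/s2.png

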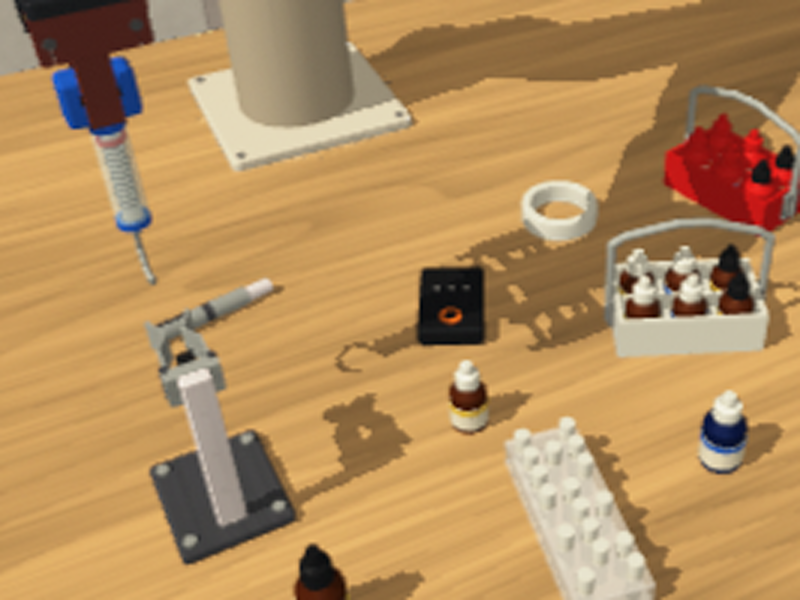

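The scale is out, held by its blue handle at (97,90), with the tube's lower end near (133,220) and the hook's bottom near (152,282). I'll check its tilt by reprojection, then move to the pre-hook pose and look.

```bash
cat >> h.py <<'E'
def proj(n,p):
    i=camera_info(n);T=i["T"];K=i["intrinsics"];c=T[:3,:3].T@(np.array(p)-T[:3,3])
    return np.array([K[0,0]*c[0]/-c[2]+K[0,2],K[1,1]*c[1]/c[2]+K[1,2]])
E
python3 - <<'E'
from h import *
t=np.array(get_tcp_pos());z=t[2]+.017
for dz in(-.025,-.110,-.1665): print(dz,(proj("scene",[t[0],t[1],z+dz])-[80,100])*3)
yw=-.405;n=np.array([np.cos(yw),np.sin(yw),0]);B=np.array([.5505,.2,0])
move_pose(B-.055*n+[0,0,.31],down(yw)); movel(B-.055*n+[0,0,.2375],v=.1);wait(.3)
print(get_time(),get_tcp_pos())
im=read_camera("scene")[100:250,220:420]; cv2.imwrite("pics/s3.png",cv2.resize(im[:,:,::-1],(800,600),interpolation=cv2.INTER_CUBIC))
t=np.array(get_tcp_pos());z=t[2]+.017
for nm,p in[("tube",t*[1,1,0]+[0,0,z-.11]),("tip",t*[1,1,0]+.015*n+[0,0,z-.152]),("low",t*[1,1,0]+[0,0,z-.1665]),("bar",B+[0,0,.118])]: print(nm,(proj("scene",p)-[220,100])*4)
E
```

```text
-0.025 [105.0711 122.4034]
-0.11 [133.3266 222.2189]
-0.1665 [150.1412 281.6186]
12.0417 [0.5001 0.2218 0.238 ]
tube [350.8184 216.6578]
tip [349.3844 280.1522]
low [344.0606 284.393 ]
bar [361.2569 297.0981]
```

View pics/s3.png

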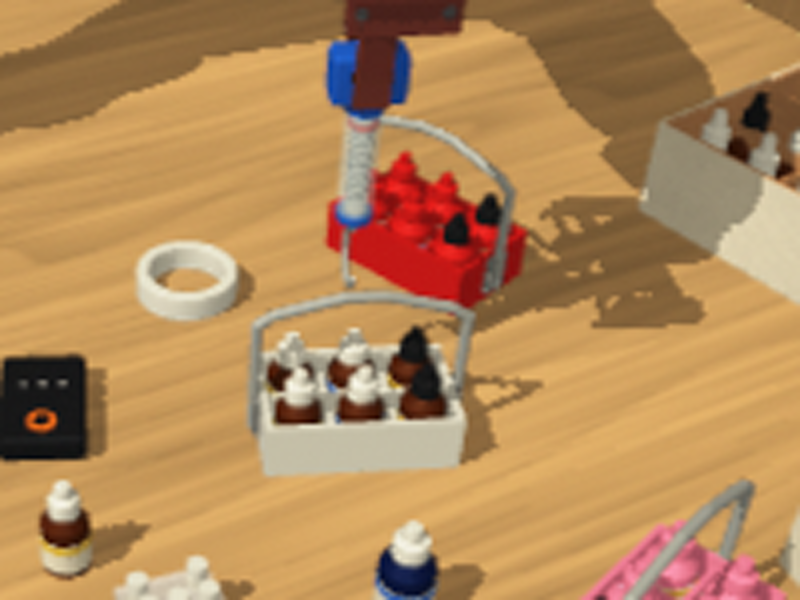

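The picture matches the predictions: tube end at (352,217), tip at (349,281), bar middle at (361,297). I'll slip the hook under the bar and lift slowly.

```bash
python3 - <<'E'
from h import *
yw=-.405;n=np.array([np.cos(yw),np.sin(yw),0]);B=np.array([.5505,.2,0])
f0=get_ft_force()
hit=movel(B+[0,0,.2375],v=.05,until_force=3);print("hit",hit,get_tcp_pos())
if not hit:
    for z in (.254,.27,.285,.298):
        movel(B+[0,0,z],v=.025);print(z,get_ft_force()-f0)
    wait(1);print(get_ft_force()-f0,get_grip_width()*88,get_time())
im=read_camera("scene")[100:250,220:420]; cv2.imwrite("pics/s4.png",cv2.resize(im[:,:,::-1],(800,600),interpolation=cv2.INTER_CUBIC))
E
```

```text
hit False [0.5502 0.2001 0.2375]
0.254 [ 0.5847  0.1952 -1.2316]
0.27 [ 0.7253  0.8544 -5.1751]
0.285 [ 1.3854  0.4491 -6.4449]
0.298 [ 0.9668 -0.574  -7.2234]
[ 0.2915  0.5957 -6.9661] 25.74713855704724 17.3583
```

View pics/s4.png

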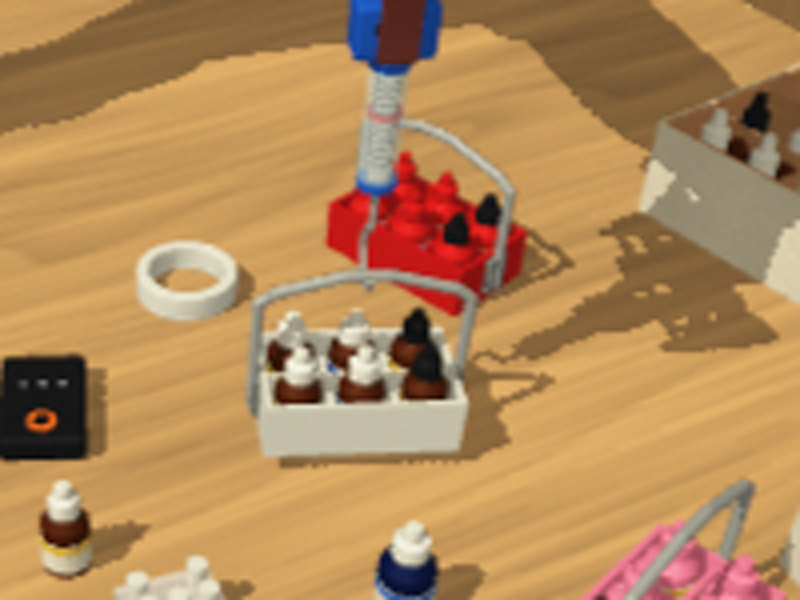

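The carrier hangs level about 15 mm clear: the tray's lower edge moved from about 472 to 455, its shadow has separated, and the red pointer is drawn down. I'll hold it longer, lower it and unhook.

```bash
python3 - <<'E'
from h import *
yw=-.405;n=np.array([np.cos(yw),np.sin(yw),0]);B=np.array([.5505,.2,0])
wait(1.7);print(get_ft_force())
movel(B+[0,0,.275],v=.015);movel(B+[0,0,.2375],v=.025);wait(.3);print(get_ft_force(),get_time())
print("hit",movel(B-.06*n+[0,0,.2375],v=.05,until_force=3),get_tcp_pos())
im=read_camera("scene")[100:250,220:420]; cv2.imwrite("pics/s5.png",cv2.resize(im[:,:,::-1],(800,600),interpolation=cv2.INTER_CUBIC));print(get_time())
E
```

```text
[-1.1369 -0.3678 -8.4607]
[ 0.4468 -0.0805 -1.0808] 22.7417
hit False [0.4956 0.2236 0.2375]
24.1417
```

View pics/s5.png

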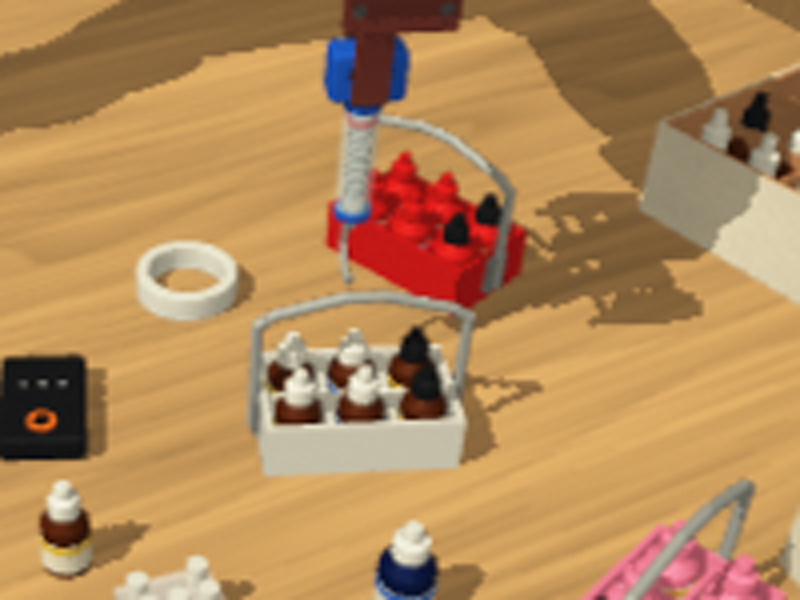

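The carrier stands exactly where it was (tray edge at 472, bar at 297) and the hook is free at (349,280). I'll return the scale to its clip.

```bash
python3 - <<'E'
from h import *
B=np.array([.4956,.2236,0]);yw=.036;u=np.array([np.cos(yw),np.sin(yw),0]);P=np.array([.552,-.241,.171])
movel(B+[0,0,.31],v=.15)
move_pose(P-.09*u+[0,0,.14],down(yw)); movel(P-.09*u,v=.12); wait(.3)
f0=np.array(get_ft_force())
for d in(.05,.03,.015,.008,0):
    movel(P-d*u,v=.04);print(d,get_ft_force()-f0,get_ft_torque()[1])
print("extra",movel(P+.002*u,v=.01,until_force=12),get_tcp_pos(),get_ft_force()-f0,get_ft_torque(),get_grip_width()*88)
im=read_camera("scene")[130:280,80:280]; cv2.imwrite("pics/s6.png",cv2.resize(im[:,:,::-1],(800,600),interpolation=cv2.INTER_CUBIC));print(get_time())
for dz in (.204,.078): print((proj("scene",[.552,-.241,dz])-[80,130])*4)
E
```

```text
0.05 [0.6635 0.3679 0.9037] 0.04422942700948316
0.03 [ 1.0729 -0.1363  0.4729] 0.10832211091777874
0.015 [ 1.8112  0.3292 -0.4531] -0.14583047949788963
0.008 [ 3.4769  0.383  -0.2986] -0.6616360874702716
0 [-2.653  -0.3233  3.7454] 0.5403864759877499
extra False [ 0.5519 -0.2409  0.1708] [-8.8544 -0.6293  6.5866] [-0.2764  1.7065 -0.0053] 26.107098541118855
31.5083
[219.5465 275.8966]
[265.8494 443.9603]
```

View pics/s6.png

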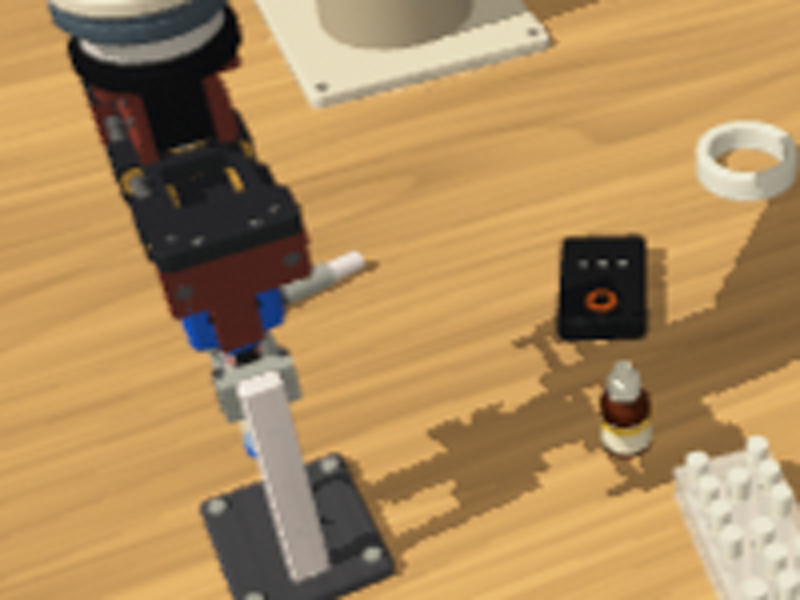

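The tube is against the pad in the clip (-9 N, TCP at its grasp pose). I'll release, rise and check from the same viewpoint as before.

```bash
python3 - <<'E'
from h import *
command_gripper(1.0); wait(.2); p=np.array(get_tcp_pos()); movel([p[0],p[1],.25],v=.08)
move_pose([.545,-.237,.33],down(0)); wait(.5)
a=cv2.imread("pics/ws.png")[190:360,330:490]
b=cv2.resize(read_camera("wrist")[:,:,::-1],(800,600),interpolation=cv2.INTER_CUBIC)[190:360,330:490]
cv2.imwrite("pics/cmp.png",cv2.resize(np.hstack([a,b]),None,fx=2.5,fy=2.5,interpolation=cv2.INTER_CUBIC));print(get_time(),get_tcp_pos())
E
```

```text
34.8667 [ 0.5449 -0.237   0.3297]
```

View pics/cmp.png

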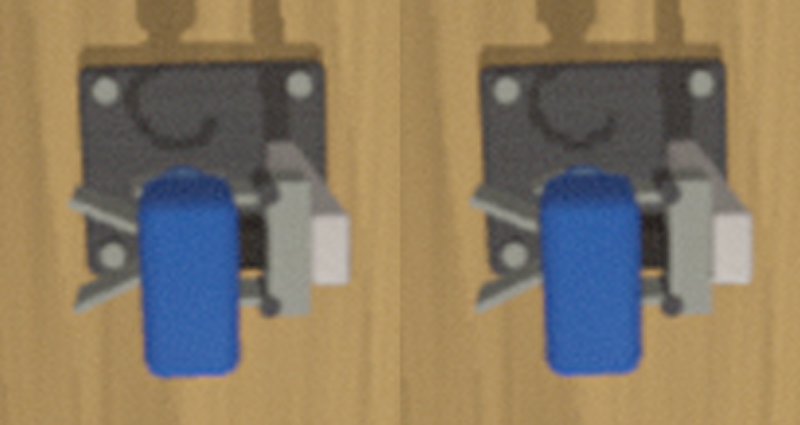

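The before view (handle at 140–238) and the after view (541–639, offset 400) match within a pixel, so the scale is home and upright.

```bash
python3 -c "
from station import *
print(job_done())"
```

```text
the job is handed in; nothing more can be done
None
```

I weighed the carrier hanging about 15 mm clear of the desk for over two seconds, set it back upright where it stood, pressed the scale fully home in its clip and handed the job in at about 35 s; no verdict was returned.

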